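# Key the belt-grinder wheels to their shafts

## Robot

A 6-joint arm with a two-finger parallel gripper is mounted at the origin on the work surface. World frame = base frame: x ahead of the robot, y to its left, z up, the work surface at z = 0. Lengths are in m, angles in rad, forces in N, time in s.
With the tool pointing down it reaches from about 0.375 to 0.925 m from the base axis. Payload 5.7 kg.
Tool frame: the origin (TCP) lies midway between the tips of the shut fingers; the grasp point (between the pads) lies 19 mm behind it; z points along the fingers, x is the direction in which the jaws open and shut, and the axes are right-handed (so a half turn about z gives the same grasp; the last joint's range is limited). The gripper opens to 88 mm and grips with 3 to 60 N. Pads are 20 mm wide; open, the fingers measure 115 mm over their backs; the gripper's body (75 mm by 178 mm) begins 61 mm behind the grasp point.
Start: joints at [0.995, 0.359, 1.51, -0, 1.272, -0.115], TCP at [0.267, 0.537, 0.223] pointing down, gripper open.
Joint ranges: [-2.97, 2.97], [-1.01, 2.36], [0.21, 2.38], [-0.96, 4.11], [0.2, 2.71], [-2.98, 2.98]. Speed limits (rad/s): [2.39, 2.39, 3.14, 3.14, 3.14, 3.14].

## Interface

Orientations are given as a unit quaternion [x, y, z, w].
In Python, from bench import move_ptp, servo_line, goto_joints, move_gripper, sleep, inverse_kinematics, capture, PlanningError, close_job, spot_in, silhouettes, current_clock, current_joint_pos, current_qvel, current_joint_torque, current_position, current_orientation, current_force, current_torque, current_finger_gap gives the robot as it stands. Calls block until the motion is done:
- move_ptp(position, orientation): joint-space move of the TCP to a pose.
- servo_line(position, orientation=None, rate=0.15, contact_N=None): straight line of the TCP; orientation=None keeps the orientation; rate is the mean speed in m/s. With contact_N (N) it stops when the force on the tool has changed by that much, and returns True; else False.
- goto_joints(angles): joint-space move.
- move_gripper(opening): finger opening in m; the grip force is fixed at half the most; returns when the fingers have stopped.
- sleep(seconds).
- inverse_kinematics(position, orientation): joint angles nearest the present ones, or None.
- capture(name): name is "side" or "top"; returns a dict with "image" (384x512x3 uint8, blue, green, red), "range_z" (384x512 float32, m along the optical axis (not along the pixel's ray), 0 where there is no reading), "intrinsics" (3x3 intrinsics, pixels), "R" (3x3) and "t" (3): a world point X has camera coordinates R X + t. Camera axes: x right, y down, z forward; pixel columns grow to the right and rows downward; lengths in m; the calibration is good to about 2 mm. A picture is of the moment at which its call begins.
A pose or a line that the arm cannot do raises PlanningError and nothing moves.
- close_job(): hands the job in, once; it reports no verdict.
Trained networks look in the newest picture that a camera, given by its name, has taken for a name from the list of things; names that differ only in an ending like _2 or _b are one class to them, and where a whole thing is asked for, a point or a joint stands for the part that bears it (a point fixed in the world has none). Each returns a list of dicts, best first, with "conf" (0 to 1); they miss things now and then, are a little off and sometimes report something else, mostly with a low value. They report only what shows in the picture. A call takes as long as a camera call.
- spot_in(camera, query): "xy" ([column, row] in pixels, amid what is visible of it).
- silhouettes(camera, query): "region" (384x512 bool, what is visible of it) and "xy" ([column, row] in pixels, amid what is visible of it).
Readings, each from a call of its own:
- current_clock(): time.
- current_joint_pos(): joint angles.
- current_qvel(): joint speeds.
- current_joint_torque(): joint torques, N m.
- current_position(): TCP position.
- current_orientation(): TCP orientation.
- current_force(): force on the tool from outside, world axes, zero at the start.
- current_torque(): the same for the moment, N m.
- current_finger_gap(): finger opening in m.
Only numpy, scipy, OpenCV 4.12 (cv2) and the standard library are available. Lean on these libraries where they do the work, as an engineer would, in place of code of your own. Each camera call takes 0.05 s, during which the arm holds its last target.

## Task

Lift the sprung hold-down finger of the jig until it stays up, while the keys still lie there; then take every tapered key from the jig and drive each one, thin end first, along the shaft flat into the keyway of a wheel of its own (any wheel) until it is tight. Finally swing the empty jig's finger down again, and leave the hammer, jar and spare wheel where they are.

Things in the scene. Friction and masses are not known exactly. Their poses are not given: they have to be found in the camera images.
- key1_c (a point): Centre of tapered key 1 of up to 3, all alike: a plain steel wedge 120 mm long (x), 28 mm wide (y, sides parallel); thickness (z) falls evenly from 22 mm at the thick end (-x) to 10 mm at the thin end (+x). This point is half-way along, 8 mm above the flat underside. About 0.3 to 0.45 kg.
- key2_c (a point): Centre of tapered key 2 of up to 3, all alike: same as key 1. At the start the keys that are present lie side by side about 64 mm apart on the jig bed, thin ends towards the hinge. Either broad face may be down in the keyway.
- key3_c (a point): Centre of tapered key 3 of up to 3, all alike: same as key 1.
- hub1_mouth (a point): Keyway mouth of rubber-tyred wheel 1 of 3, fixed. Point at the wheel's robot-side face, middle of the flat on top of its shaft, 92 mm above the bench; x points into the keyway, level, along the shaft; z up. The flat is 36 mm wide, from 60 mm before this point to 105 mm behind it, where a bearing block stands. Wheel: 112 mm diameter, 60 mm wide, its rim 36 mm above the flat.
- hub2_mouth (a point): Keyway mouth of rubber-tyred wheel 2 of 3, fixed. Same as wheel 1. The keyway is 34 mm wide, open at both ends; two 11 mm high flared lead-in plates stand over the last 24 mm before the mouth. Its roof is a bronze shoe sloping from 17 mm above the flat at the mouth to 11 mm at the back of the wheel: the key's own taper.
- hub3_mouth (a point): Keyway mouth of rubber-tyred wheel 3 of 3, fixed. Same as wheel 1. A key slid in thin end first along the flat moves freely until its centre is about 10 mm past the mouth, then lifts the shoe; it is tight from about 23 mm past (some 37 mm of key still sticking out) and locks solid at about 36 mm. The base plate is 100 mm wide and 14 mm high.
- shoe1 (a joint): Lift of the sprung shoe in wheel 1, in m: 0 = nothing gripped, 0.0012 or more = key tight, 0.0025 = solid stop. It rises a tenth of the key's travel after first touch. Driving a key takes about 6 to 20 N along the shaft; it stays where it is left.
- shoe2 (a joint): Lift of the sprung shoe in wheel 2, in m: 0 = nothing gripped, 0.0012 or more = key tight, 0.0025 = solid stop. It rises a tenth of the key's travel after first touch. Driving a key takes about 6 to 20 N along the shaft; it stays where it is left.
- shoe3 (a joint): Lift of the sprung shoe in wheel 3, in m: 0 = nothing gripped, 0.0012 or more = key tight, 0.0025 = solid stop. It rises a tenth of the key's travel after first touch. Driving a key takes about 6 to 20 N along the shaft; it stays where it is left.
- jig_bed (a point): Middle of the top of the fixed dark steel jig bed (150 mm along its x, 270 mm along its y), 20 mm above the bench; x points from the robot's side towards the finger's hinge, z up.
- finger (a joint): Angle of the jig's sprung hold-down finger in rad: about 0 with its cross bar pressing on keys, -0.12 fully down on an empty bed, 1.6 fully up (upright, at its stop). Its spring and weight pull it down when let go below about 1.3; above that its stiff hinge keeps it up. Lifting takes about 3 N at the grip, lowering from upright about 1 N.
- finger_handle (a point): Centre of the black barrel grip on the free end of the finger: 28 mm in diameter, 28 mm long along the jig's y. It swivels freely about its own axis, so pinched from above by its flat ends it stays upright in the gripper while the finger swings. With the finger at angle 0 it is 57 mm above the bench, 90 mm to the robot's side of the bed's middle; with the finger up it is on top of the upright arm.
- finger_hinge (a point): Hinge of the hold-down finger: axis along the jig's y, 50 mm above the bench, 100 mm beyond the middle of the bed (jig +x). The grip is 190 mm from it, and 7 mm above it at angle 0; as the joint grows the grip rises and goes towards and over the hinge.
- hammer: Bystander: hammer, 260 mm, lying between the robot and the wheels; not needed, leave alone.
- paste: Bystander: jar, 72 mm wide, 75 mm high, origin under its centre; leave alone.
- spare: Bystander: spare wheel lying flat, 100 mm wide, 45 mm high, origin under its centre; leave alone.

How it is judged:
On the way:
1. the hold-down finger is up and staying up, with all keys still at the jig (value of joint finger above 1.2 rad and horizontal distance between each of key1_c, key2_c, key3_c and jig_bed below 0.2 m and height (world z) of each of key1_c, key2_c, key3_c below 0.07 m), for 0.2 s.
At the end, for the whole second after the job is handed in: every key that is present sits in a wheel's keyway, thin end in, its centre 15 to 55 mm past the mouth and within 8 mm of the keyway's middle, with that wheel's shoe lifted 1.2 mm or more, at rest; the jig's finger is down (below 0.05 rad) (((x of key1_c in the frame of hub1_mouth between 0.015 and 0.055 m and y of key1_c in the frame of hub1_mouth between -0.008 and 0.008 m and z of key1_c in the frame of hub1_mouth between 0 and 0.016 m and angle between the x axis of key1_c and the x axis of hub1_mouth, either way round below 0.2 rad and value of joint shoe1 above 0.0012 m) or (x of key1_c in the frame of hub2_mouth between 0.015 and 0.055 m and y of key1_c in the frame of hub2_mouth between -0.008 and 0.008 m and z of key1_c in the frame of hub2_mouth between 0 and 0.016 m and angle between the x axis of key1_c and the x axis of hub2_mouth, either way round below 0.2 rad and value of joint shoe2 above 0.0012 m) or (x of key1_c in the frame of hub3_mouth between 0.015 and 0.055 m and y of key1_c in the frame of hub3_mouth between -0.008 and 0.008 m and z of key1_c in the frame of hub3_mouth between 0 and 0.016 m and angle between the x axis of key1_c and the x axis of hub3_mouth, either way round below 0.2 rad and value of joint shoe3 above 0.0012 m)) and ((x of key2_c in the frame of hub1_mouth between 0.015 and 0.055 m and y of key2_c in the frame of hub1_mouth between -0.008 and 0.008 m and z of key2_c in the frame of hub1_mouth between 0 and 0.016 m and angle between the x axis of key2_c and the x axis of hub1_mouth, either way round below 0.2 rad and value of joint shoe1 above 0.0012 m) or (x of key2_c in the frame of hub2_mouth between 0.015 and 0.055 m and y of key2_c in the frame of hub2_mouth between -0.008 and 0.008 m and z of key2_c in the frame of hub2_mouth between 0 and 0.016 m and angle between the x axis of key2_c and the x axis of hub2_mouth, either way round below 0.2 rad and value of joint shoe2 above 0.0012 m) or (x of key2_c in the frame of hub3_mouth between 0.015 and 0.055 m and y of key2_c in the frame of hub3_mouth between -0.008 and 0.008 m and z of key2_c in the frame of hub3_mouth between 0 and 0.016 m and angle between the x axis of key2_c and the x axis of hub3_mouth, either way round below 0.2 rad and value of joint shoe3 above 0.0012 m)) and ((x of key3_c in the frame of hub1_mouth between 0.015 and 0.055 m and y of key3_c in the frame of hub1_mouth between -0.008 and 0.008 m and z of key3_c in the frame of hub1_mouth between 0 and 0.016 m and angle between the x axis of key3_c and the x axis of hub1_mouth, either way round below 0.2 rad and value of joint shoe1 above 0.0012 m) or (x of key3_c in the frame of hub2_mouth between 0.015 and 0.055 m and y of key3_c in the frame of hub2_mouth between -0.008 and 0.008 m and z of key3_c in the frame of hub2_mouth between 0 and 0.016 m and angle between the x axis of key3_c and the x axis of hub2_mouth, either way round below 0.2 rad and value of joint shoe2 above 0.0012 m) or (x of key3_c in the frame of hub3_mouth between 0.015 and 0.055 m and y of key3_c in the frame of hub3_mouth between -0.008 and 0.008 m and z of key3_c in the frame of hub3_mouth between 0 and 0.016 m and angle between the x axis of key3_c and the x axis of hub3_mouth, either way round below 0.2 rad and value of joint shoe3 above 0.0012 m)) and value of joint finger below 0.05 rad and linear speed of each of key1, key2, key3 below 0.01 m/s); the robot touches nothing.
It fails at once if the hammer was pushed away from its place (distance of hammer from where it was at the start of the episode above 0.05 m).
It fails at once if the paste was pushed away from its place (distance of paste from where it was at the start of the episode above 0.05 m).
It fails at once if the spare was pushed away from its place (distance of spare from where it was at the start of the episode above 0.05 m).
Of key1, key2, key3 only 2 to 3 are there at a start; the rules pass over those that are not, and their reading is None.
At some moment in a run one of key1, key2, key3 may be knocked a few centimetres aside while the robot is not near it.
Once in a run the grip may slacken for a moment while it holds something.
It also fails if it takes over 210 s, if anything falls off the work surface, if the arm or the gripper's body presses on something with over 40 N, if the wrist force passes 120 N, or if a joint passes its speed limit or range.

## Working session

There is one attempt and no reset: what is moved stays moved. The work goes in short steps, each a Python script; the robot and the scene stay as the last script left them, time stands still between calls to the robot, and variables do not carry over. Pictures are saved under pics/ and viewed, and the job is handed in when it is done.

```bash
ls; mkdir -p pics; python3 - <<'E'
from bench import *
import cv2,numpy as np
print(current_clock(),current_position(),current_orientation(),current_finger_gap())
for n in("side","top"):
    c=capture(n); cv2.imwrite(f"pics/{n}0.png",c["image"]); print(n,c["intrinsics"],c["R"],c["t"])
    np.savez(f"{n}0.npz",**c)
    for q in ["key1_c","hub1_mouth","jig_bed","finger_handle","finger","hammer","paste","spare"]:
        try:
            for d in spot_in(n,q)[:5]: print(q,np.round(d["xy"],1),round(d["conf"],2))
        except Exception as e: print(q,repr(e))
E
```

```text
pics
0.0 [0.26644569 0.53684072 0.22182028] [ 8.49903591e-01  5.26937462e-01 -8.09650565e-04  3.76072027e-04] 0.08825187217825797
side [[399.83777331   0.         255.03244481]
 [  0.         399.83777331 196.21219969]
 [  0.           0.           1.        ]] [[ 0.8377792  -0.54600522 -0.00207776]
 [-0.24869596 -0.37820074 -0.89169194]
 [ 0.48608265  0.74755769 -0.45263801]] [-0.42158533  0.20557671  0.72018345]
key1_c [215.7 188.3] 0.82
key1_c [224.6 339.1] 0.32
key1_c [365.3 319.5] 0.24
hub1_mouth [205.1 175. ] 0.65
hub1_mouth [364.4 318.4] 0.62
jig_bed [212.8 187.5] 0.86
finger_handle [207.5 174.1] 0.57
finger [203.  176.5] 0.88
hammer [208.9 247.3] 0.78
paste [284.5 170.1] 0.86
spare [224.9 337.9] 0.91
top [[362.62106694   0.         248.34786628]
 [  0.         362.62106694 194.4346354 ]
 [  0.           0.           1.        ]] [[-7.79290926e-04 -9.99907479e-01 -1.35803252e-02]
 [-9.95543713e-01  2.05634480e-03 -9.42787708e-02]
 [ 9.42979740e-02  1.34463368e-02 -9.95453207e-01]] [-0.01310096  0.50250105  0.86796577]
key1_c [157.3 181.9] 0.76
key1_c [136.4 194.9] 0.61
hub1_mouth [402.  210.7] 0.6
jig_bed [131.8 192.9] 0.87
finger_handle [134.9 194.7] 0.88
finger_handle [324.2 147.6] 0.4
hammer [244.1 252.8] 0.92
hammer [359.3 297.5] 0.53
paste [189.6 113.1] 0.65
paste [251.  130.6] 0.45
spare [361.2 297.6] 0.78
```

View pics/side0.png

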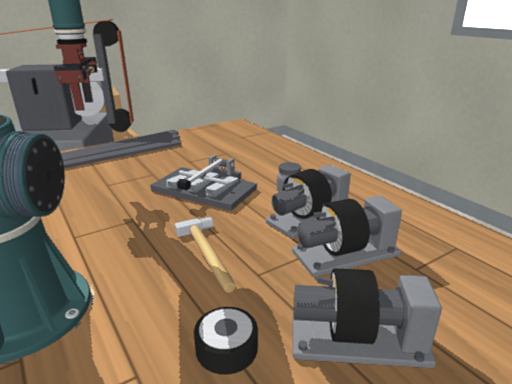

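View pics/top0.png

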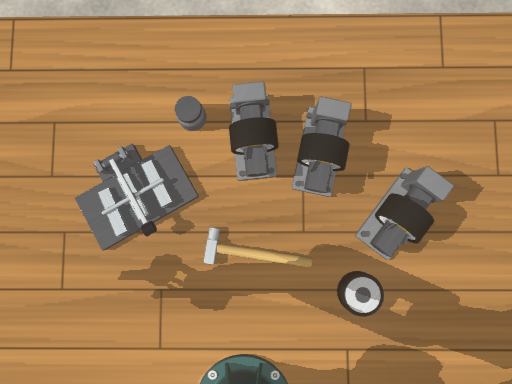

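```bash
python3 - <<'E'
import cv2,numpy as np
a=cv2.imread("pics/top0.png")[125:260,60:215]; cv2.imwrite("pics/z1.png",cv2.resize(a,None,fx=5,fy=5,interpolation=cv2.INTER_CUBIC)[:600,:780])
a=cv2.imread("pics/side0.png")[150:215,145:265]; cv2.imwrite("pics/z2.png",cv2.resize(a,None,fx=6,fy=6,interpolation=cv2.INTER_CUBIC))
a=cv2.imread("pics/top0.png")[70:265,225:460]; cv2.imwrite("pics/z3.png",cv2.resize(a,None,fx=3,fy=3,interpolation=cv2.INTER_CUBIC))
E
```

```text
(no output)
```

View pics/z1.png

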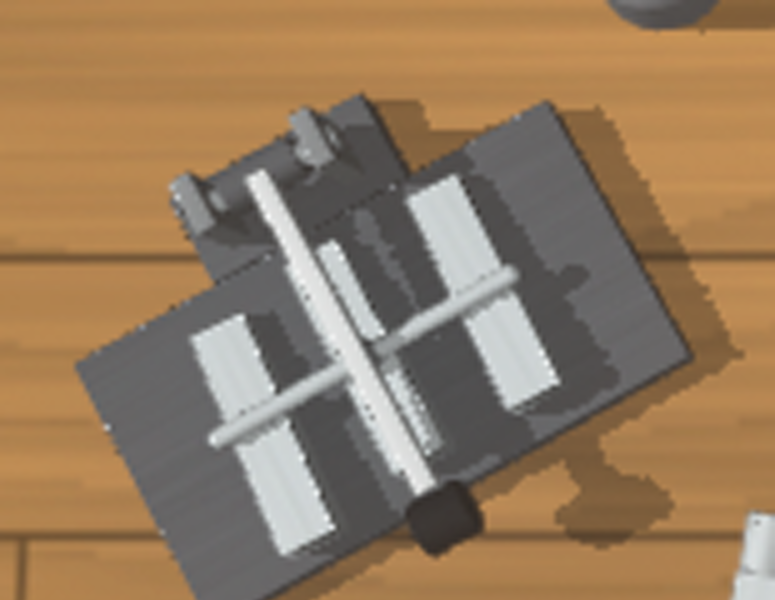

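View pics/z2.png

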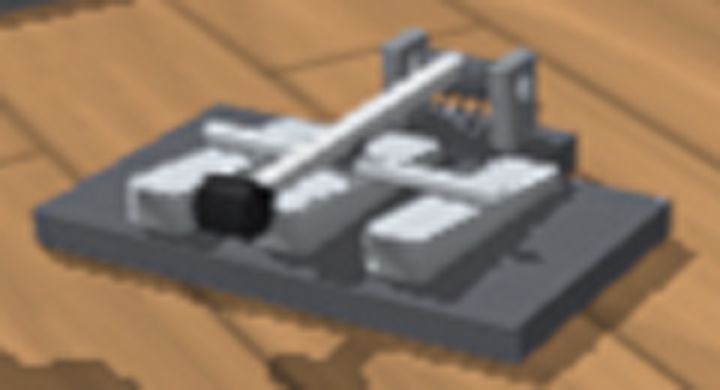

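View pics/z3.png

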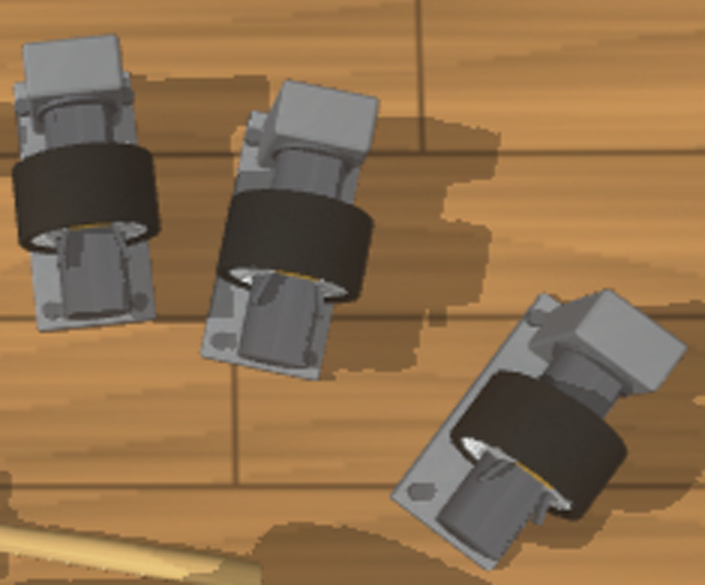

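```bash
cat > h.py <<'E'
import numpy as np,cv2
from bench import *
def cloud(c):
    z=c["range_z"].astype(float); K=c["intrinsics"]; v,u=np.mgrid[:384,:512]
    P=np.stack([(u-K[0,2])/K[0,0]*z,(v-K[1,2])/K[1,1]*z,z],-1)
    W=(P-c["t"])@c["R"]   # R^T (P-t)
    W[z<=0]=np.nan
    return W
def proj(c,X):
    X=np.atleast_2d(X); p=X@c["R"].T+c["t"]; q=p@c["intrinsics"].T
    return q[:,:2]/q[:,2:]
E
python3 - <<'E'
from h import *
from scipy.optimize import least_squares
T=np.load("top0.npz");S=np.load("side0.npz")
WT=cloud(T);WS=cloud(S)
for nm,W in(("top",WT),("side",WS)):
    f=W.reshape(-1,3); f=f[np.isfinite(f[:,0])]
    tb=f[(abs(f[:,2])<.012)&(f[:,0]>.3)&(f[:,0]<.9)&(abs(f[:,1])<.5)]; print(nm,"table z",np.median(tb[:,2]),tb[:,2].std())
# jig bed: color/height
W=WT
m=(W[...,2]>.013)&(W[...,2]<.028)
m[:, 215:]=0; m[:120]=0
img=T["image"]; sat=img.max(-1).astype(int)-img.min(-1)
m&=(sat<25)
f=W[m]; print("bed",len(f),np.median(f[:,2]))
r=cv2.minAreaRect(f[:,:2].astype(np.float32)); print(r)
# tyres
f=np.concatenate([W.reshape(-1,3) for W in(WT,WS)]); col=np.concatenate([T["image"].reshape(-1,3),S["image"].reshape(-1,3)]); cam=np.r_[np.zeros(384*512),np.ones(384*512)]
ok=np.isfinite(f[:,0])&(f[:,2]>.075)&(f[:,2]<.14)&(col.max(1)<75)
g=f[ok]; gc=cam[ok]
for px in((253,137),(323,150),(404,215)):
    c0=WT[px[1],px[0]]; s=np.linalg.norm(g[:,:2]-c0[:2],axis=1)<.085
    for k in(0,1,2):
        q=g[s&((gc==k)|(k==2))]
        if len(q)<50: print(k,len(q));continue
        def res(p):
            n=np.array([-np.sin(p[0]),np.cos(p[0])]); l=q[:,:2]@n-p[1]
            return np.hypot(l,q[:,2]-.072-p[2])-.056
        best=None
        for y0 in np.radians([-60,-40,-20,0,20]):
            n=np.array([-np.sin(y0),np.cos(y0)])
            o=least_squares(res,[y0,c0[:2]@n,0],loss="soft_l1",f_scale=.003)
            if best is None or o.cost<best.cost: best=o
        p=best.x; a=np.array([np.cos(p[0]),np.sin(p[0])]); t=q[:,:2]@a
        print(px,k,len(q),"c0",c0.round(3),"yaw",np.degrees(p[0]).round(2),"lat",p[1].round(4),"dz",p[2].round(4),"ext",np.percentile(t,[1,2,5,50,95,98,99]).round(4),"rms",np.sqrt(np.mean(res(p)**2)).round(4))
E
```

```text
top table z 0.0002624790826331045 0.0017938914829579626
side table z -6.979400512910445e-05 0.00206675856900019
bed 5259 0.020051125474204658
((0.3623662292957306, 0.2332478165626526), (0.6264131665229797, 0.3364667594432831), 5.826141834259033)
(253, 137) 0 1310 c0 [ 0.62  -0.026  0.126] yaw 6.78 lat -0.1008 dz -0.0002 ext [0.5379 0.5733 0.5976 0.6255 0.6543 0.6646 0.679 ] rms 0.0069
(253, 137) 1 939 c0 [ 0.62  -0.026  0.126] yaw -16.17 lat 0.1541 dz -0.0019 ext [0.5289 0.5324 0.5419 0.6173 0.6563 0.661  0.6637] rms 0.0102
(253, 137) 2 2249 c0 [ 0.62  -0.026  0.126] yaw -0.64 lat -0.0186 dz -0.0007 ext [0.5453 0.548  0.578  0.6304 0.6637 0.6683 0.6847] rms 0.0099
(323, 150) 0 1336 c0 [ 0.59  -0.179  0.128] yaw -10.99 lat -0.0713 dz -0.0001 ext [0.5905 0.591  0.5923 0.6203 0.6491 0.6727 0.692 ] rms 0.0051
(323, 150) 1 1288 c0 [ 0.59  -0.179  0.128] yaw -15.6 lat -0.021 dz -0.0012 ext [0.5579 0.5743 0.5908 0.6218 0.6541 0.6576 0.6966] rms 0.0079
(323, 150) 2 2624 c0 [ 0.59  -0.179  0.128] yaw -13.5 lat -0.0438 dz -0.0005 ext [0.572  0.5803 0.5943 0.6214 0.6515 0.6666 0.695 ] rms 0.0068
(404, 215) 0 1405 c0 [ 0.448 -0.35   0.125] yaw -38.62 lat -0.0128 dz -0.0001 ext [0.5468 0.5472 0.5482 0.5758 0.6034 0.6055 0.6183] rms 0.0041
(404, 215) 1 2728 c0 [ 0.448 -0.35   0.125] yaw -37.18 lat -0.0262 dz -0.0005 ext [0.5466 0.547  0.5484 0.5772 0.6141 0.6232 0.6263] rms 0.0079
(404, 215) 2 4133 c0 [ 0.448 -0.35   0.125] yaw -37.56 lat -0.0227 dz -0.0005 ext [0.5466 0.5471 0.5484 0.5768 0.6054 0.6211 0.6249] rms 0.0069
```

```bash
cat > loc.py <<'E'
from h import *
from scipy.optimize import least_squares
T=np.load("top0.npz");S=np.load("side0.npz")
for nm,C in(("top",T),("side",S)):
  W=cloud(C); img=C["image"].astype(int); f=W.reshape(-1,3); mx=img.max(-1).ravel(); sat=(img.max(-1)-img.min(-1)).ravel()
  fin=np.isfinite(f[:,0])
  for i,(cx,cy,y0) in enumerate(((.62,-.026,4),(.595,-.179,-11),(.448,-.352,-38.6))):
    y0=np.radians(y0); 
    near=fin&(np.hypot(f[:,0]-cx,f[:,1]-cy)<.075)
    q=f[near&(f[:,2]>.09)&(f[:,2]<.135)&(mx<70)]
    p=np.array([y0,-np.sin(y0)*cx+np.cos(y0)*cy])
    for it in range(8):
        def res(p,q=q): 
            return np.hypot(-np.sin(p[0])*q[:,0]+np.cos(p[0])*q[:,1]-p[1],q[:,2]-.072)-.056
        q=q[abs(res(p))<(.006 if it<3 else .003)]
        p=least_squares(lambda p:np.clip(res(p,q),-9,9),p).x
    # flat: points z in .088-.096 before mouth
    a=np.array([np.cos(p[0]),np.sin(p[0])]);n=np.array([-a[1],a[0]])
    t=q[:,:2]@a
    h,e=np.histogram(t,bins=np.arange(t.min()-.002,t.max()+.004,.002))
    ext=e[:-1][h>0.3*np.median(h[h>0])]
    mid=np.median(t)
    fl=f[fin&(abs(f[:,2]-.092)<.003)]; s=fl[:,:2]@a-mid; l=fl[:,:2]@n-p[1]
    k=(s>-.095)&(s<-.035)&(abs(l)<.03)
    # shaft top height statistics
    print(nm,i,"n",len(q),"yaw",np.degrees(p[0]).round(2),"lat",p[1].round(4),"axial",ext[[0,-1]].round(4),"p2/98",np.percentile(t,[2,50,98]).round(4),
      "| flat n",k.sum(), "z",np.median(fl[k,2]).round(4) if k.sum() else None,"lat",np.percentile(l[k],[2,50,98]).round(4) if k.sum() else None,"s",np.percentile(s[k],[1,99]).round(4) if k.sum() else None)
    m=mid-.030; print("   mouth",(a*m+n*p[1]).round(4))
E
python3 loc.py
```

```text
top 0 n 1183 yaw 5.88 lat -0.0913 axial [0.598 0.656] p2/98 [0.599  0.6269 0.6562] | flat n 410 z 0.0919 lat [-0.0203 -0.0005  0.0201] s [-0.0882 -0.0357]
   mouth [ 0.6032 -0.0296]
top 1 n 852 yaw -12.07 lat -0.059 axial [0.5921 0.6501] p2/98 [0.5931 0.6208 0.6506] | flat n 404 z 0.0921 lat [-0.0208 -0.0005  0.019 ] s [-0.088  -0.0355]
   mouth [ 0.5654 -0.1812]
top 2 n 512 yaw -37.3 lat -0.0244 axial [0.5463 0.6043] p2/98 [0.5477 0.5751 0.6043] | flat n 429 z 0.0921 lat [-0.0208 -0.0013  0.0206] s [-0.0885 -0.0356]
   mouth [ 0.4189 -0.3497]
side 0 n 555 yaw 6.04 lat -0.0925 axial [0.5978 0.6558] p2/98 [0.5992 0.6263 0.6567] | flat n 201 z 0.0917 lat [-0.0238 -0.0019  0.0227] s [-0.0876 -0.0353]
   mouth [ 0.6027 -0.0293]
side 1 n 580 yaw -12.76 lat -0.0504 axial [0.5934 0.6494] p2/98 [0.5942 0.62   0.6506] | flat n 275 z 0.0917 lat [-0.0239 -0.0039  0.0182] s [-0.0859 -0.0358]
   mouth [ 0.5643 -0.1794]
side 2 n 546 yaw -38.18 lat -0.0153 axial [0.5474 0.6034] p2/98 [0.5486 0.5762 0.6046] | flat n 596 z 0.0919 lat [-0.0244 -0.0026  0.0181] s [-0.0885 -0.0358]
   mouth [ 0.4198 -0.3497]
```

```bash
cat >> h.py <<'E'
def qdown(yaw):
    from scipy.spatial.transform import Rotation as Ro
    return (Ro.from_euler("z",yaw)*Ro.from_euler("x",np.pi)).as_quat()
E
python3 - <<'E'
from h import *
T=np.load("top0.npz");S=np.load("side0.npz")
for nm,C in(("top",T),("side",S)):
    W=cloud(C); img=C["image"].astype(int)
    roi=(W[...,0]>.25)&(W[...,0]<.68)&(W[...,1]>.1)&(W[...,1]<.5)
    sat=img.max(-1)-img.min(-1); mx=img.max(-1)
    bed=roi&(abs(W[...,2]-.02)<.006)&(sat<14)&(mx<140)
    n,l,st,_=cv2.connectedComponentsWithStats(cv2.morphologyEx(bed.astype(np.uint8),cv2.MORPH_CLOSE,np.ones((3,3))))
    print([tuple(s) for s in st if s[4]>100])
    f=W[bed]; 
    r=cv2.minAreaRect(f[:,:2].astype(np.float32)); print(nm,len(f),"rect",r)
    key=roi&(W[...,2]>.024)&(W[...,2]<.05)&(mx>165)&(sat<30)
    n,l,st,ce=cv2.connectedComponentsWithStats(key.astype(np.uint8))
    for i in range(1,n):
        if st[i,4]<25: continue
        q=W[l==i]; r=cv2.minAreaRect(q[:,:2].astype(np.float32)); print("  comp",st[i,4],ce[i].round(),np.round(r[0],4),np.round(r[1],4),round(r[2],1),"z",np.median(q[:,2]).round(4))
    h=roi&(mx<45)&(W[...,2]>.04)&(W[...,2]<.09)
    q=W[h]; print("handle",len(q),np.median(q,0), q.max(0) if len(q) else 0)
E
```

```text
[(np.int32(0), np.int32(0), np.int32(512), np.int32(384), np.int32(191743)), (np.int32(117), np.int32(144), np.int32(81), np.int32(78), np.int32(2650)), (np.int32(75), np.int32(165), np.int32(70), np.int32(85), np.int32(2184))]
top 4813 rect ((0.5425171256065369, 0.23712173104286194), (0.1995849311351776, 0.36381009221076965), 29.68546485900879)
  comp 299 [151. 175.] [0.5489 0.2353] [0.0649 0.0601] 30.2 z 0.0339
  comp 79 [130. 183.] [0.531  0.2777] [0.0531 0.0094] 30.3 z 0.0324
  comp 320 [110. 199.] [0.4987 0.3208] [0.0638 0.073 ] 31.6 z 0.0337
  comp 220 [162. 195.] [0.5011 0.1959] [0.0501 0.0269] 27.7 z 0.0396
  comp 33 [141. 205.] [0.4735 0.2446] [0.0373 0.0064] 31.4 z 0.0391
  comp 36 [135. 210.] [0.4641 0.2614] [0.0504 0.0051] 29.7 z 0.039
  comp 268 [117. 222.] [0.4344 0.304 ] [0.0574 0.0289] 27.6 z 0.0389
handle 0 [nan nan nan] 0
[(np.int32(0), np.int32(0), np.int32(512), np.int32(384), np.int32(195182)), (np.int32(209), np.int32(167), np.int32(32), np.int32(12), np.int32(184)), (np.int32(151), np.int32(168), np.int32(105), np.int32(38), np.int32(1219))]
side 1405 rect ((0.5370977520942688, 0.2412695437669754), (0.20202124118804932, 0.34437137842178345), 28.486568450927734)
  comp 69 [190. 173.] [0.4921 0.3194] [0.0608 0.0527] 23.1 z 0.0413
  comp 135 [219. 178.] [0.5402 0.2519] [0.0707 0.1016] 30.1 z 0.033
  comp 67 [177. 178.] [0.4369 0.3048] [0.0603 0.0291] 31.0 z 0.0384
  comp 36 [197. 181.] [0.4732 0.252 ] [0.0493 0.0188] 40.6 z 0.0379
  comp 71 [215. 186.] [0.5027 0.1955] [0.0521 0.0273] 27.8 z 0.0389
handle 82 [0.41609668 0.20979455 0.05821247] [0.43348704 0.22685873 0.06758102]
  return _methods._mean(a, axis=axis, dtype=dtype,
  ret = um.true_divide(
```

```bash
python3 - <<'E'
from h import *
C=np.load("top0.npz"); W=cloud(C); img=C["image"].astype(int)
roi=(W[...,0]>.25)&(W[...,0]<.68)&(W[...,1]>.1)&(W[...,1]<.5)
sat=img.max(-1)-img.min(-1); mx=img.max(-1)
bed=roi&(W[...,2]>.012)&(W[...,2]<.05)&(sat<20)
f=W[bed][:,:2]
for yd in (28,28.5,29,29.5,30,30.5,31):
    y=np.radians(yd);a=np.array([np.cos(y),np.sin(y)]);n=np.array([-a[1],a[0]])
    c0=np.array([.485,.253]); s=(f-c0)@a; l=(f-c0)@n
    # edge lines scatter: for y-bins min s
    e=[];
    for lo in np.arange(-.12,.12,.01):
        k=(l>lo)&(l<lo+.01)
        e.append([s[k].min(),s[k].max()])
    e=np.array(e); d=[]
    for lo in np.arange(-.065,.065,.01):
        k=(s>lo)&(s<lo+.01); d.append([l[k].min(),l[k].max()])
    d=np.array(d); lo=np.arange(len(e))
    ends=np.r_[0:5,-5:0]
    print(yd,"slopes",np.polyfit(lo*.01,e[:,0],1)[0].round(4),np.polyfit(lo[[0,1,2,3,4,5,-6,-5,-4,-3,-2,-1]]*.01,e[[0,1,2,3,4,5,-6,-5,-4,-3,-2,-1],1],1)[0].round(4),np.polyfit(np.arange(len(d))*.01,d,1)[0].round(4),"x",np.median(e[:,0]).round(4),np.median(e[ends,1]).round(4),"y",np.median(d,0).round(4))
E
```

```text
28 slopes -0.0278 0.0043 [-0.1509  0.0284] x -0.0569 0.0911 y [-0.1299  0.1381]
28.5 slopes -0.0186 0.0122 [-0.0465  0.0217] x -0.0568 0.0916 y [-0.13   0.138]
29 slopes -0.0098 -0.0099 [0.0064 0.0126] x -0.057 0.0915 y [-0.13   0.138]
29.5 slopes -0.0011 -0.0016 [-0.0016  0.0047] x -0.0574 0.0915 y [-0.1301  0.1377]
30 slopes 0.0081 0.0074 [-0.0072  0.0038] x -0.0572 0.0914 y [-0.1302  0.1377]
30.5 slopes 0.017 0.0161 [-0.014   0.0032] x -0.0569 0.0914 y [-0.1303  0.1376]
31 slopes 0.026 0.0235 [-0.0226  0.1075] x -0.0568 0.0913 y [-0.1302  0.1376]
```

```bash
cat >> h.py <<'E'
JC=np.array([.498,.2647]); JY=np.radians(29.5)
def jig(x,y,z): 
    a=np.array([np.cos(JY),np.sin(JY)]);n=np.array([-a[1],a[0]])
    return np.r_[JC+a*x+n*y,z]
def grip_angle_pos(th):   # handle centre at finger angle th
    r=np.hypot(.19,.007) if 0 else .190; b=np.arctan2(.007,.19)
    p=th+b
    return jig(.1-r*np.cos(p),0,.05+r*np.sin(p))
E
python3 - <<'E'
from h import *
T=np.load("top0.npz");S=np.load("side0.npz")
p=grip_angle_pos(0); print(p,proj(T,p),proj(S,p))
img=T["image"].copy()
for C,nm in((T,"top"),(S,"side")):
    im=C["image"].copy()
    for X in (p,*[jig(x,y,.02) for x in(-.075,.075) for y in(-.135,.135)]):
        u=proj(C,X)[0]; cv2.circle(im,tuple(np.round(u).astype(int)),2,(0,0,255),1)
    c=proj(C,jig(0,0,.02))[0].astype(int); im=im[c[1]-65:c[1]+65,c[0]-80:c[0]+80]
    cv2.imwrite(f"pics/chk_{nm}.png",cv2.resize(im,None,fx=4,fy=4))
# joint feasibility
for th in(0,.4,.8,1.2,1.6):
  for o in(90,-90):
    g=grip_angle_pos(th)-[0,0,.019]; j=inverse_kinematics(g,qdown(JY+np.radians(o))); print(th,o,None if j is None else np.round(j,2))
E
```

```text
[0.4197801  0.22044531 0.05699525] [[148.69587784 228.27311342]] [[183.4362556  183.79631803]]
0 90 [ 0.34  0.45  1.97 -0.    0.73 -1.75]
0 -90 [ 0.34  0.45  1.97 -0.    0.73  1.39]
0.4 90 [ 0.34  0.34  1.87 -0.    0.93 -1.74]
0.4 -90 [ 0.34  0.34  1.87 -0.    0.93  1.4 ]
0.8 90 [ 0.36  0.32  1.71 -0.    1.11 -1.73]
0.8 -90 [ 0.36  0.32  1.71 -0.    1.11  1.41]
1.2 90 [ 0.38  0.37  1.52  0.    1.25 -1.71]
1.2 -90 [ 0.38  0.37  1.52 -0.    1.25  1.43]
1.6 90 [ 0.39  0.47  1.33  0.    1.34 -1.69]
1.6 -90 [ 0.39  0.47  1.33 -0.    1.34  1.45]
```

View pics/chk_top.png

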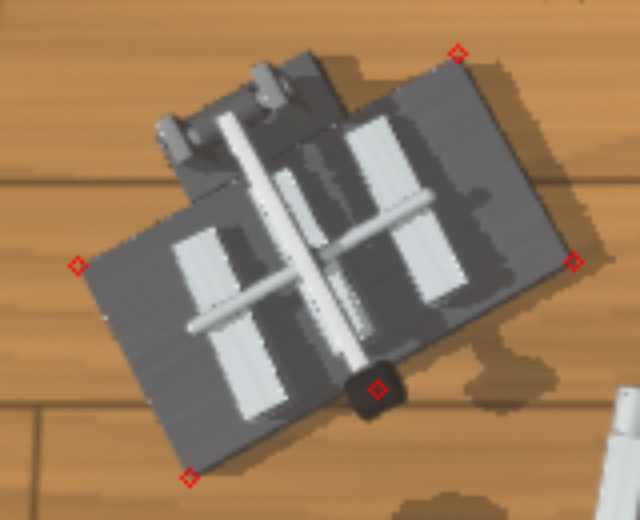

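View pics/chk_side.png

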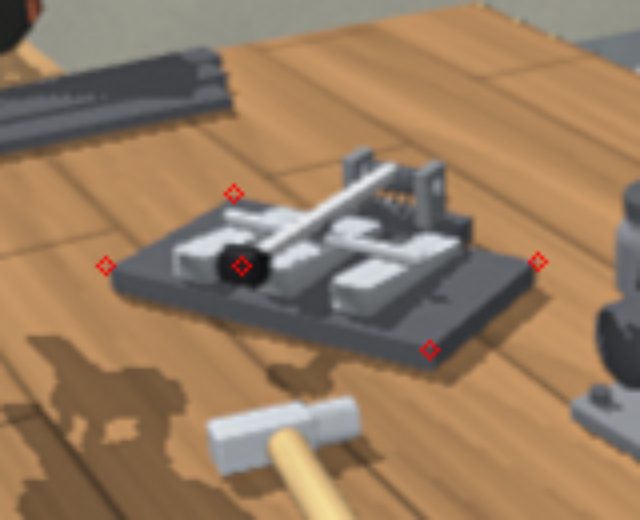

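```bash
python3 - <<'E'
from h import *
q=qdown(JY-np.pi/2)
g=grip_angle_pos(0)-[0,0,.019]
move_gripper(.05)
move_ptp(g+[0,0,.12],q); print(current_position(),current_joint_pos().round(2) if hasattr(current_joint_pos(),'round') else current_joint_pos())
r=servo_line(g,q,rate=.08,contact_N=8); print("contact",r,current_position()-g,current_force())
move_gripper(.02); print("gap",current_finger_gap(),current_force())
c=capture("side"); cv2.imwrite("pics/grip1.png",c["image"]); print(current_clock())
E
```

```text
[0.42004471 0.22098682 0.15825399] [0.34 0.26 1.85 0.   1.03 1.39]
contact False [0.00035828 0.00013864 0.00040399] [-1.88268433  0.07693341  0.11018038]
gap 0.02799641843571955 [-3.35097288  9.42496554  2.41487421]
5.175
```

View pics/grip1.png

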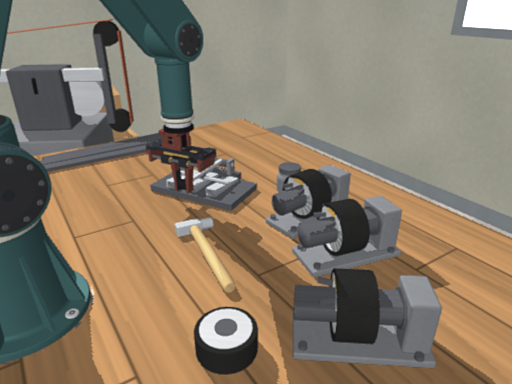

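```bash
python3 - <<'E'
from h import *
q=qdown(JY-np.pi/2)
n=np.array([-np.sin(JY),np.cos(JY),0])
for th in np.arange(.1,1.56,.1):
    servo_line(grip_angle_pos(th)-[0,0,.019]+n*.001,q,rate=.12)
    F=np.array(current_force()); 
    print(round(th,2),F.round(1),round(current_finger_gap(),4))
    if np.linalg.norm(F)>45: print("stop");break
c=capture("side"); cv2.imwrite("pics/up1.png",c["image"]); print(current_clock())
E
```

```text
0.1 [-2.7  5.4 -1.3] 0.0278
0.2 [-2.6  5.1 -0.9] 0.0277
0.3 [-2.2  4.6 -0.8] 0.0278
0.4 [-3.4  4.6 -0.9] 0.0275
0.5 [-3.8  3.6 -0.2] 0.0279
0.6 [-4.3  3.6 -0. ] 0.0278
0.7 [-5.9  3.7  1.1] 0.0279
0.8 [-6.5  2.6  3.7] 0.0281
0.9 [-7.7  2.8  5.2] 0.0276
1.0 [-6.4  2.7  7.6] 0.0277
1.1 [-7.5  2.3  8.8] 0.0281
1.2 [-4.7  3.4  9.4] 0.0279
1.3 [-5.5  4.7  8.4] 0.0275
1.4 [-4.3  5.1  7.4] 0.0279
1.5 [-4.1  5.7  5.3] 0.028
9.85
```

View pics/up1.png

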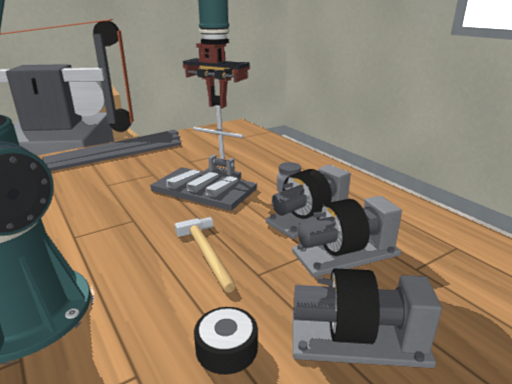

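```bash
cat >> h.py <<'E'
def findkeys(C=None,roi=(.25,.8,.05,.5)):
    """light key top faces on/near bed from top camera"""
    C=C or capture("top"); W=cloud(C); img=C["image"].astype(int)
    r=(W[...,0]>roi[0])&(W[...,0]<roi[1])&(W[...,1]>roi[2])&(W[...,1]<roi[3])
    sat=img.max(-1)-img.min(-1); mx=img.max(-1)
    k=r&(W[...,2]>.004)&(W[...,2]<.05)&(mx>165)&(sat<30)
    n,l,st,ce=cv2.connectedComponentsWithStats(k.astype(np.uint8)); out=[]
    for i in range(1,n):
        if st[i,4]<200: continue
        q=W[l==i]; (c,s,an)=cv2.minAreaRect(q[:,:2].astype(np.float32))
        pts=q[:,:2]; m=pts.mean(0); u=np.linalg.svd(pts-m,full_matrices=False)[2][0]
        # orient to thin end: z decreases along u
        t=(pts-m)@u; sl=np.polyfit(t,q[:,2],1)[0]
        if sl>0: u=-u
        out.append(dict(c=np.array(c),mean=m,size=np.sort(s),yaw=np.arctan2(u[1],u[0]),slope=-abs(sl),z=np.median(q[:,2]),px=ce[i],n=st[i,4]))
    return out,C
def tojig(p):
    d=np.array(p)[:2]-JC; return np.array([d@[np.cos(JY),np.sin(JY)],d@[-np.sin(JY),np.cos(JY)]])
E
python3 - <<'E'
from h import *
q=qdown(JY-np.pi/2)
move_gripper(.05); p=np.array(current_position()); servo_line(p+[0,0,.06],q)
u=np.array([np.cos(JY),np.sin(JY),0])
move_ptp([.38,.0,.33],qdown(-np.pi/2))
ks,C=findkeys(); cv2.imwrite("pics/up_t.png",C["image"]); np.savez("top1.npz",**C)
for k in ks: print(k["c"].round(4),k["mean"].round(4),tojig(k["c"]).round(4),k["size"].round(4),np.degrees(k["yaw"]).round(2),k["slope"].round(3),k["z"].round(4),k["px"].round(),k["n"])
c=capture("side"); cv2.imwrite("pics/up2.png",c["image"]); print(current_clock())
E
```

```text
[0.5134 0.2802] [0.5192 0.2805] [0.021  0.0059] [0.0325 0.0819] 34.89 -0.106 0.0336 [128. 188.] 325
[0.511 0.204] [0.5111 0.202 ] [-0.0185 -0.0592] [0.0325 0.0768] 28.5 -0.099 0.0382 [159. 191.] 355
12.45
```

View pics/up2.png

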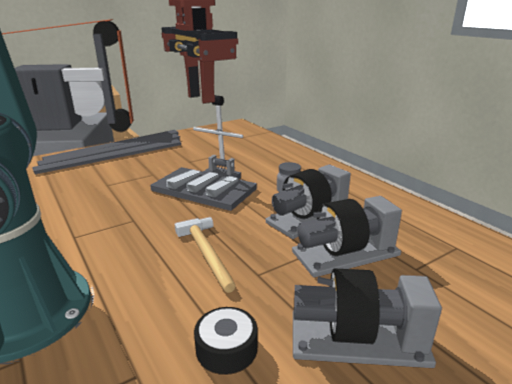

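View pics/up_t.png

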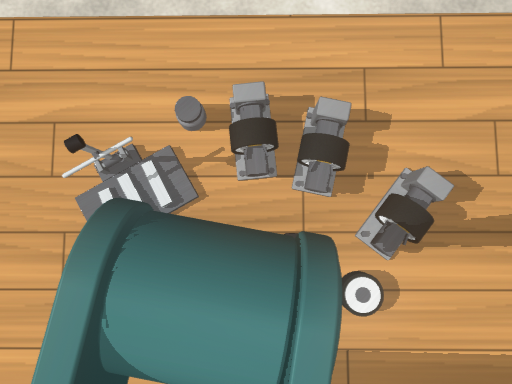

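```bash
python3 - <<'E'
from h import *
goto_joints([-.75,.1,1.5,0,1.5,1.0])
ks,C=findkeys(); cv2.imwrite("pics/up_t2.png",C["image"]); np.savez("top1.npz",**C)
for k in ks: print(k["c"].round(4),k["mean"].round(4),tojig(k["c"]).round(4),tojig(k["mean"]).round(4),k["size"].round(4),np.degrees(k["yaw"]).round(2),k["slope"].round(3),k["z"].round(4),k["px"].round(),k["n"])
print(current_clock(), current_position())
E
```

```text
[0.4988 0.2685] [0.4984 0.2684] [0.0025 0.0029] [0.0022 0.003 ] [0.0274 0.1182] 30.6 -0.099 0.0362 [132. 196.] 520
[0.5114 0.2016] [0.511  0.2011] [-0.0195 -0.0615] [-0.02   -0.0617] [0.0274 0.0731] 28.68 -0.1 0.0383 [160. 191.] 327
[0.4619 0.3176] [0.4608 0.317 ] [-0.0054  0.0638] [-0.0066  0.0639] [0.0276 0.1195] 26.5 -0.1 0.0361 [112. 211.] 527
[0.3782 0.0779] [0.3745 0.0786] [-0.1962 -0.1036] [-0.1991 -0.1012] [0.0238 0.0857] -6.56 -0.023 0.0257 [210. 247.] 308
13.65 [ 0.41810832 -0.29370627  0.36853234]
```

View pics/up_t2.png

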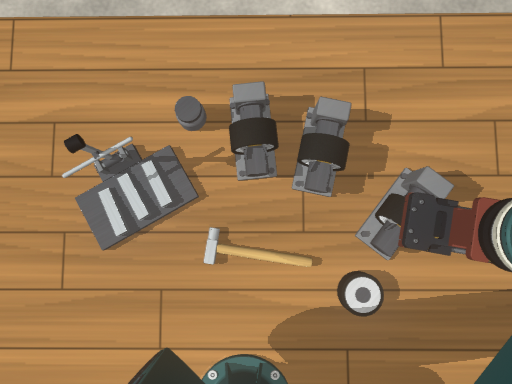

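```bash
cat >> h.py <<'E'
HUB={1:((.603,-.0295),5.95),2:((.565,-.1803),-12.4),3:((.4193,-.3497),-37.75)}
def hub(i,x,y,z):
    c,yd=HUB[i]; b=np.radians(yd); a=np.array([np.cos(b),np.sin(b)]); n=np.array([-a[1],a[0]])
    return np.r_[np.array(c)+a*x+n*y,.092+z]
def hq(i): return qdown(np.radians(HUB[i][1])-np.pi/2)
def st(s): print(s,"t",round(current_clock(),2),"pos",np.round(current_position(),4),"F",np.round(current_force(),1),"gap",round(current_finger_gap(),4))
def save(cam,name):
    c=capture(cam); cv2.imwrite(f"pics/{name}.png",c["image"]); return c
def pick(c,yaw,zb=.020):
    a=np.array([np.cos(yaw),np.sin(yaw)]); q=qdown(yaw-np.pi/2)
    p=np.r_[np.array(c)-.010*a,zb+.003]
    move_gripper(.046); move_ptp(p+[0,0,.10],q)
    r=servo_line(p,q,rate=.08,contact_N=10); st(f"down {r}")
    if r: servo_line(np.array(current_position())+[0,0,.003],q)
    move_gripper(.015); st("grip")
    servo_line(p+[0,0,.02],q,rate=.05); servo_line(p+[0,0,.20],q,rate=.25); st("lift")
E
python3 - <<'E'
from h import *
pick(jig(.004,-.0617,0)[:2],np.radians(29))
p=hub(1,-.11,0,.10); print(inverse_kinematics(p,hq(1)))
move_ptp(p,hq(1)); st("over")
save("side","k1a");save("top","k1b")
E
```

```text
down False t 17.41 pos [0.5236 0.2083 0.0235] F [0.2 0.4 0.4] gap 0.046
grip t 17.83 pos [0.5232 0.2083 0.0233] F [-2.   1.5  3.9] gap 0.0279
lift t 19.25 pos [0.5219 0.2078 0.2215] F [-1.1 -0.2 -3.5] gap 0.0278
[-2.22242960e-01  2.41606062e-01  1.77007906e+00 -4.44089210e-16
  1.12990753e+00  1.24470628e+00]
over t 20.24 pos [ 0.4937 -0.0401  0.1916] F [ 0.3 -0.7 -4. ] gap 0.0279
```

View pics/k1a.png

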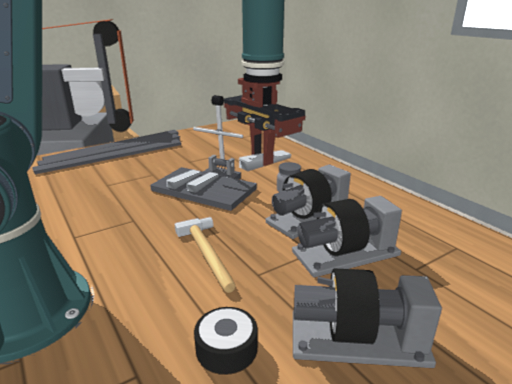

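View pics/k1b.png

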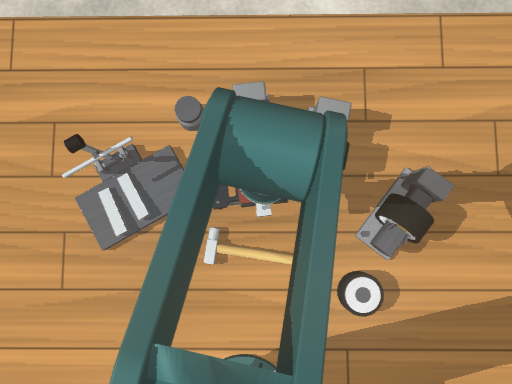

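```bash
python3 - <<'E'
from h import *
i=1;q=hq(i)
r=servo_line(hub(i,-.11,0,.0055),q,rate=.08,contact_N=8); st(f"low {r}")
c=save("side","k1c"); u=proj(c,hub(i,-.06,0,0))[0].astype(int)
a=c["image"][u[1]-50:u[1]+50,u[0]-60:u[0]+70]; cv2.imwrite("pics/k1cz.png",cv2.resize(a,None,fx=5,fy=5,interpolation=cv2.INTER_CUBIC))
E
```

```text
low False t 21.68 pos [ 0.4941 -0.041   0.098 ] F [ 1.   0.6 -3.4] gap 0.0278
```

View pics/k1cz.png

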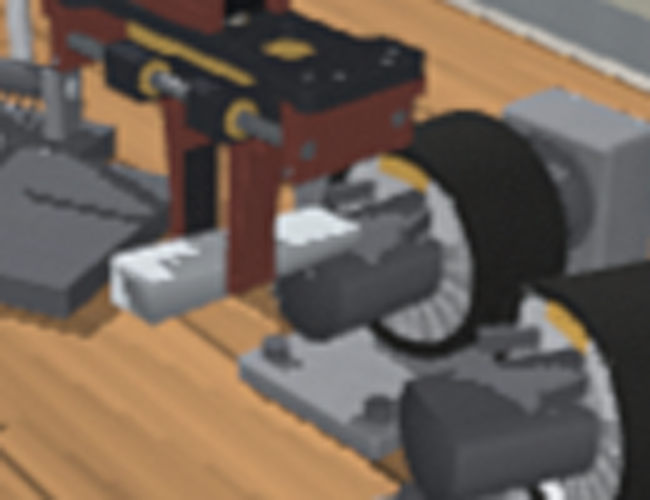

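```bash
cat >> h.py <<'E'
def insert(i,x0=-.11,tag=""):
    q=hq(i)
    for x in (-.085,-.065,-.05,-.038):
        r=servo_line(hub(i,x,0,.0055),q,rate=.05,contact_N=12); st(f"in {x} {r}")
        if r: return False
    return True
def place(i,x=-.038):
    q=hq(i); r=servo_line(hub(i,x,0,.002),q,rate=.02,contact_N=6); st(f"set {r}")
    move_gripper(.044); p=np.array(current_position()); servo_line(p+[0,0,.08],q,rate=.2); st("rel")
def zoom(cam,name,X,h=50,f=5):
    c=capture(cam); u=proj(c,X)[0].astype(int); a=c["image"][max(u[1]-h,0):u[1]+h,max(u[0]-int(1.25*h),0):u[0]+int(1.25*h)]
    cv2.imwrite(f"pics/{name}.png",cv2.resize(a,None,fx=f,fy=f,interpolation=cv2.INTER_CUBIC)); return c
E
python3 - <<'E'
from h import *
ok=insert(1); print(ok)
if ok: place(1)
zoom("side","k1d",hub(1,-.04,0,0))
E
```

```text
in -0.085 False t 22.38 pos [ 0.5183 -0.0382  0.0973] F [-0.5  0.4 -3. ] gap 0.0278
in -0.065 False t 22.93 pos [ 0.5384 -0.0362  0.0974] F [-0.2  0.4 -3.2] gap 0.0278
in -0.05 False t 23.38 pos [ 0.5536 -0.0346  0.0975] F [-0.6  0.1 -3.7] gap 0.0276
in -0.038 False t 23.77 pos [ 0.5656 -0.0334  0.0975] F [ 0.2 -0.1 -2.9] gap 0.0279
True
set True t 23.98 pos [ 0.5654 -0.0335  0.0952] F [0.1 0.4 3.2] gap 0.0277
rel t 25.02 pos [ 0.5641 -0.0332  0.1737] F [-1.1  0.6 -0.4] gap 0.0442
```

View pics/k1d.png

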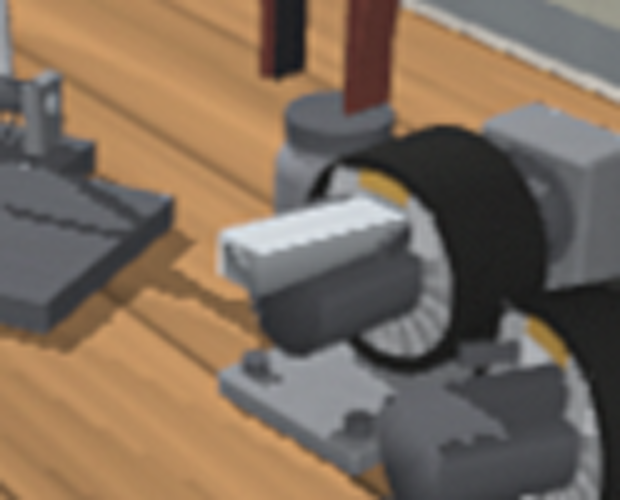

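```bash
cat >> h.py <<'E'
def push(i,xend=-.041,x0=-.125,z=.005):
    q=hq(i)
    servo_line(hub(i,x0,0,.08),q,rate=.2); move_gripper(0.0)
    r=servo_line(hub(i,x0,0,z),q,rate=.15,contact_N=8); st(f"dn {r}")
    for x in np.append(np.arange(x0+.02,xend,.01),xend):
        r=servo_line(hub(i,x,0,z),q,rate=.04,contact_N=32)
        st(f"push {x:.3f} {r}")
        if r or np.linalg.norm(current_force())>32: break
def back(i):
    q=hq(i); p=np.array(current_position()); d=hub(i,0,0,0)-hub(i,.03,0,0)
    servo_line(p+d,q,rate=.1); servo_line(p+d+[0,0,.12],q,rate=.25)
E
python3 - <<'E'
from h import *
push(1); zoom("side","k1e",hub(1,-.04,0,0))
E
```

```text
dn False t 27.09 pos [ 0.479  -0.0425  0.0973] F [ 0.3 -0.1 -0.4] gap 0.0006
push -0.105 False t 27.74 pos [ 0.4984 -0.0403  0.0969] F [-0.2 -0.2  1.1] gap 0.0003
push -0.095 False t 28.14 pos [ 0.5089 -0.0394  0.097 ] F [0.  0.1 0.1] gap 0.0003
push -0.085 False t 28.54 pos [ 0.5193 -0.0384  0.0971] F [-0.3  0.7 -0.9] gap 0.0008
push -0.075 False t 28.94 pos [ 0.5293 -0.0373  0.0971] F [-0.4  0.6  0.4] gap 0.0003
push -0.065 False t 29.34 pos [ 0.5392 -0.0363  0.0971] F [ 0.6 -0.4  0.4] gap 0.0001
push -0.055 False t 29.74 pos [ 0.5471 -0.0351  0.0968] F [-5.2  0.1  3.7] gap 0.0005
push -0.045 False t 30.14 pos [ 0.5547 -0.0339  0.0965] F [-10.   -1.5   7.4] gap 0.0005
push -0.041 False t 30.39 pos [ 0.5575 -0.0335  0.0963] F [-13.6  -1.3   7.5] gap -0.0
```

View pics/k1e.png

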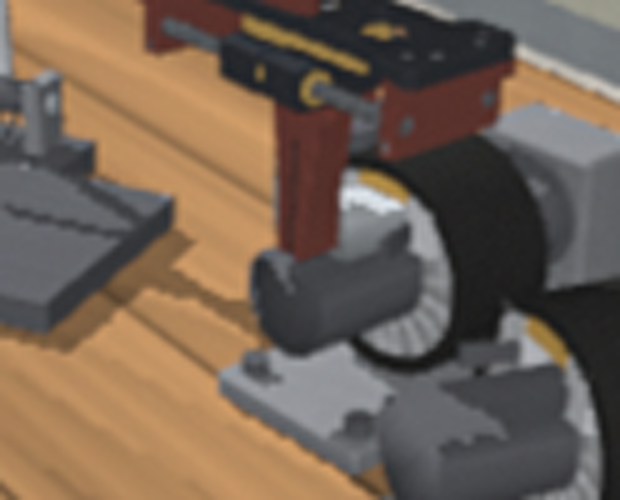

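```bash
cat >> h.py <<'E'
def hx(i):
    c,yd=HUB[i]; b=np.radians(yd); return (np.array(current_position())[:2]-c)@[np.cos(b),np.sin(b)]
def push2(i,target=-.041):
    q=hq(i); x=-.041
    while hx(i)<target and x<-.025:
        x+=.003; r=servo_line(hub(i,x,0,.005),q,rate=.03,contact_N=30); st(f"x {x:.3f} act {hx(i):.4f} {r}")
        if np.linalg.norm(current_force())>32: break
E
python3 - <<'E'
from h import *
push2(1); back(1); goto_joints([-.75,.1,1.5,0,1.5,1.0])
zoom("side","k1f",hub(1,-.04,0,0)); c=zoom("top","k1g",hub(1,0,0,0),60,5)
ks,C=findkeys(c)
for k in ks: print(k["c"].round(4),tojig(k["c"]).round(4),k["size"].round(4),np.degrees(k["yaw"]).round(2),k["slope"].round(3),k["z"].round(4),k["n"])
print(current_clock())
E
```

```text
x -0.038 act -0.0437 False t 30.69 pos [ 0.5595 -0.0331  0.0962] F [-14.8  -1.1   8.6] gap 0.0002
x -0.035 act -0.0413 False t 30.94 pos [ 0.5618 -0.0328  0.0961] F [-16.1  -1.6  10.5] gap -0.0001
x -0.032 act -0.0391 False t 31.19 pos [ 0.564  -0.0325  0.096 ] F [-16.5  -1.6  11.6] gap 0.0004
[0.499  0.2687] [0.0028 0.003 ] [0.0274 0.1177] 30.57 -0.096 0.036 519
[0.4617 0.3176] [-0.0055  0.0639] [0.028  0.1191] 26.45 -0.098 0.0359 526
[0.378  0.0776] [-0.1965 -0.1037] [0.0236 0.086 ] -6.66 -0.028 0.0257 306
33.675
```

View pics/k1f.png

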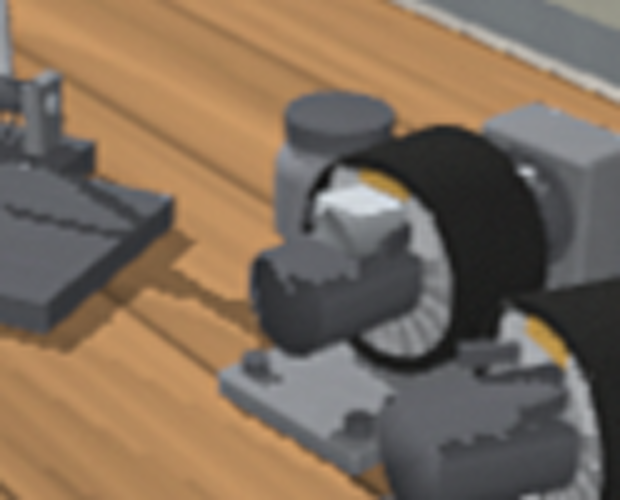

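View pics/k1g.png

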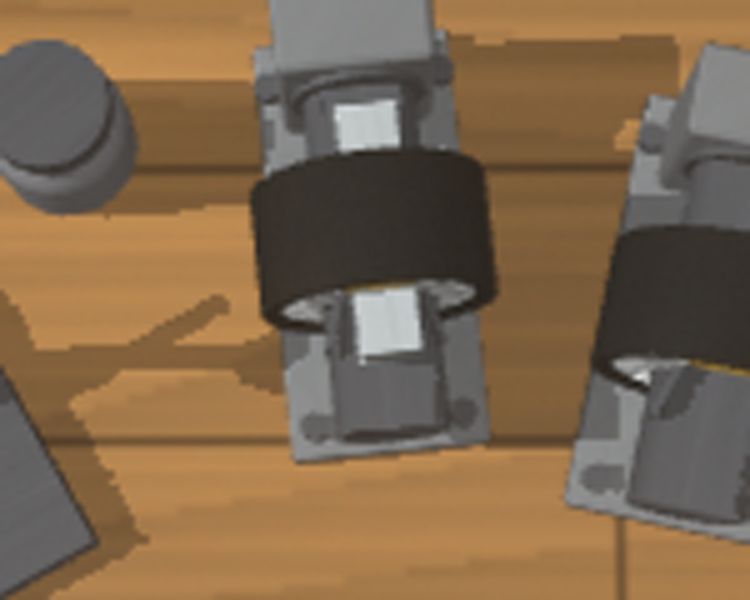

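```bash
cat >> h.py <<'E'
def keyends(i,C):
    W=cloud(C); img=C["image"].astype(int); mx=img.max(-1); sat=img.max(-1)-img.min(-1)
    c,yd=HUB[i]; b=np.radians(yd); d=W[...,:2]-np.array(c); s=d@[np.cos(b),np.sin(b)]; l=d@[-np.sin(b),np.cos(b)]
    k=(abs(l)<.03)&(s>-.14)&(s<.11)&(W[...,2]>.096)&(W[...,2]<.125)&(mx>165)&(sat<30)
    if k.sum()<5: return None
    f=k&(s<0); g=k&(s>.05)
    return dict(front=(np.round(np.percentile(s[f],[2,98]),4),np.round(np.percentile(l[f],[3,97]),4)) if f.sum()>3 else None, rear=(np.round(np.percentile(s[g],[2,98]),4),np.round(np.percentile(l[g],[3,97]),4)) if g.sum()>3 else None)
E
python3 - <<'E'
from h import *
print(keyends(1,capture("top")))
pick((.499,.2687),np.radians(30.2))
i=2
p=hub(i,-.11,0,.10); move_ptp(p,hq(i)); st("over")
r=servo_line(hub(i,-.11,0,.0055),hq(i),rate=.08,contact_N=8); st(f"low {r}")
zoom("side","k2a",hub(i,-.06,0,0))
E
```

```text
{'front': (array([-0.0271, -0.001 ]), array([-0.0137,  0.0113])), 'rear': (array([0.0702, 0.0899]), array([-0.0145,  0.0105]))}
down False t 38.17 pos [0.4908 0.2638 0.0235] F [-0.3 -0.3  0.6] gap 0.0461
grip t 38.6 pos [0.4904 0.2639 0.0233] F [-0.9  0.6  3.6] gap 0.0278
lift t 40.02 pos [0.4892 0.2632 0.2215] F [ 0.5  0.4 -4. ] gap 0.0276
over t 41.58 pos [ 0.4579 -0.156   0.1919] F [ 0.  -0.3 -3.9] gap 0.0274
low False t 42.91 pos [ 0.458  -0.1569  0.0979] F [ 0.4 -0.4 -3.1] gap 0.0279
```

View pics/k2a.png

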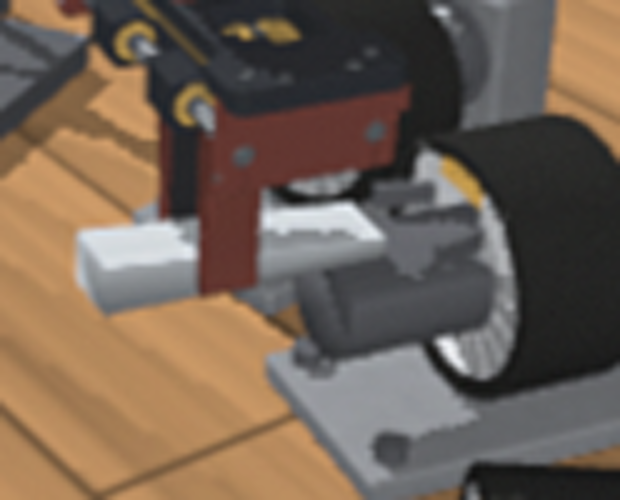

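```bash
python3 - <<'E'
from h import *
i=2
ok=insert(i); print(ok)
if ok:
    place(i); zoom("side","k2d",hub(i,-.04,0,0))
E
```

```text
in -0.085 False t 43.61 pos [ 0.4818 -0.1619  0.0973] F [-0.3 -0.5 -4.2] gap 0.028
in -0.065 False t 44.16 pos [ 0.5016 -0.1663  0.0974] F [-0.7 -0.7 -4. ] gap 0.0277
in -0.05 False t 44.61 pos [ 0.5165 -0.1697  0.0974] F [-0.3  0.5 -3.2] gap 0.0278
in -0.038 False t 45.0 pos [ 0.5283 -0.1723  0.0975] F [ 0.7 -0.  -2.4] gap 0.0276
True
set True t 45.22 pos [ 0.5281 -0.1722  0.0952] F [-0.4 -0.7  4.2] gap 0.0274
rel t 46.25 pos [ 0.5269 -0.1716  0.1738] F [ 0.6  0.7 -0.6] gap 0.0438
```

View pics/k2d.png

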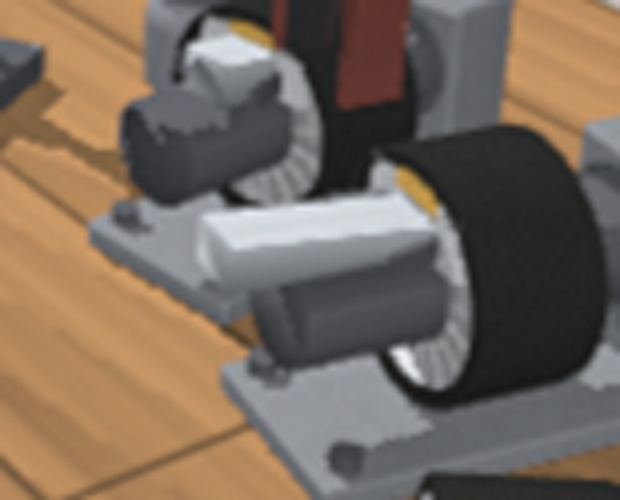

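```bash
python3 - <<'E'
from h import *
i=2
push(i); push2(i); back(i); goto_joints([-1.1,.1,1.5,0,1.5,1.0])
zoom("side","k2f",hub(i,-.04,0,0)); c=zoom("top","k2g",hub(i,0,0,0),60,5)
print(keyends(1,c),keyends(2,c))
ks,C=findkeys(c)
for k in ks: print(k["c"].round(4),tojig(k["c"]).round(4),k["size"].round(4),np.degrees(k["yaw"]).round(2),k["slope"].round(3),k["z"].round(4),k["n"])
print(current_clock())
E
```

```text
dn False t 48.33 pos [ 0.4432 -0.1536  0.0973] F [ 0.7  0.  -0.4] gap 0.0004
push -0.105 False t 48.98 pos [ 0.4624 -0.1577  0.0969] F [-0.9  1.1  0.8] gap 0.0005
push -0.095 False t 49.38 pos [ 0.4726 -0.16    0.097 ] F [ 0.3 -0.2  0.1] gap 0.0007
push -0.085 False t 49.77 pos [ 0.4828 -0.1623  0.0971] F [0.5 0.  0. ] gap 0.0004
push -0.075 False t 50.17 pos [ 0.4926 -0.1645  0.0971] F [-0.1 -0.7  0.2] gap 0.0005
push -0.065 False t 50.58 pos [ 0.5024 -0.1667  0.0971] F [ 0.5  0.6 -1. ] gap 0.0004
push -0.055 False t 50.98 pos [ 0.5102 -0.1681  0.0968] F [-4.5  1.3  3.2] gap 0.0005
push -0.045 False t 51.38 pos [ 0.5178 -0.1694  0.0965] F [-9.5  2.3  6.8] gap 0.0002
push -0.041 False t 51.62 pos [ 0.5205 -0.1699  0.0962] F [-11.9   2.5   6.9] gap 0.0008
x -0.038 act -0.0437 False t 51.88 pos [ 0.5225 -0.1702  0.0961] F [-13.9   2.7   9.2] gap 0.0006
x -0.035 act -0.0414 False t 52.12 pos [ 0.5248 -0.1706  0.096 ] F [-15.5   3.5   9.9] gap 0.0002
x -0.032 act -0.0390 False t 52.38 pos [ 0.5271 -0.171   0.0959] F [-16.4   3.9  10.9] gap 0.0006
{'front': (array([-0.0272, -0.0007]), array([-0.0138,  0.0113])), 'rear': (array([0.0701, 0.0906]), array([-0.0145,  0.0106]))} {'front': (array([-0.0263, -0.0009]), array([-0.014 ,  0.0121])), 'rear': (array([0.0703, 0.0904]), array([-0.0142,  0.0117]))}
[0.4616 0.3176] [-0.0056  0.064 ] [0.0285 0.1192] 26.41 -0.098 0.0361 527
[0.378  0.0778] [-0.1965 -0.1035] [0.0235 0.0861] -6.56 -0.027 0.0256 309
54.9833
```

View pics/k2g.png

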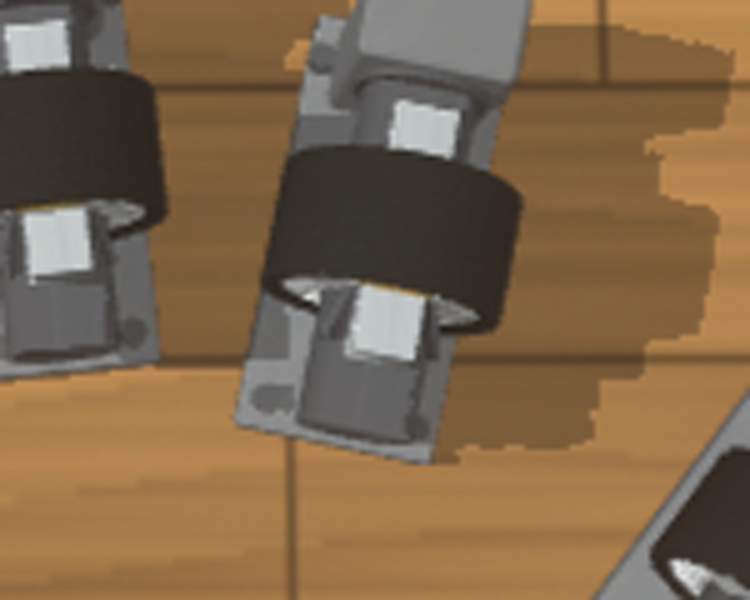

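Two keys are seated (centres about 31 mm past their mouths). The third key goes to wheel 3.

```bash
python3 - <<'E'
from h import *
pick((.4616,.3176),np.radians(26.5))
i=3
p=hub(i,-.11,0,.10); move_ptp(p,hq(i)); st("over")
r=servo_line(hub(i,-.11,0,.0055),hq(i),rate=.08,contact_N=8); st(f"low {r}")
zoom("side","k3a",hub(i,-.06,0,0),75,4)
E
```

```text
down False t 60.02 pos [0.4531 0.3134 0.0235] F [-0.4  0.1  0.1] gap 0.0462
grip t 60.44 pos [0.4528 0.3134 0.0234] F [-1.   2.   3.1] gap 0.0272
lift t 61.86 pos [0.4515 0.3126 0.2215] F [ 0.1 -0.5 -4.3] gap 0.0276
over t 64.03 pos [ 0.3328 -0.282   0.192 ] F [ 0.2 -0.1 -5.5] gap 0.0275
low False t 65.37 pos [ 0.3326 -0.2827  0.0979] F [-0.1 -0.1 -4.3] gap 0.028
```

View pics/k3a.png

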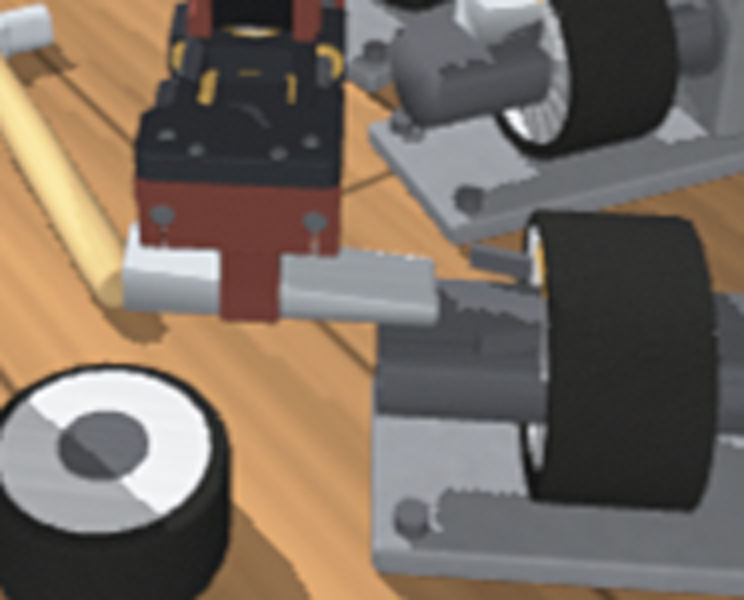

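```bash
python3 - <<'E'
from h import *
i=3
ok=insert(i); print(ok)
if ok:
    place(i); zoom("side","k3d",hub(i,-.04,0,0),75,4); 
E
```

```text
in -0.085 False t 66.07 pos [ 0.352  -0.2975  0.0973] F [-1.  -0.3 -3.4] gap 0.0276
in -0.065 False t 66.62 pos [ 0.3679 -0.3099  0.0974] F [-0.9 -0.9 -3.7] gap 0.0276
in -0.05 False t 67.07 pos [ 0.38   -0.3193  0.0975] F [-0.7  0.9 -4.4] gap 0.0278
in -0.038 False t 67.46 pos [ 0.3896 -0.3267  0.0975] F [ 0.8  0.2 -3.2] gap 0.0279
True
set True t 67.67 pos [ 0.3894 -0.3265  0.0951] F [0.7 0.9 4.3] gap 0.0277
rel t 68.71 pos [ 0.3885 -0.3256  0.1738] F [-0.7 -0.6 -0.3] gap 0.0439
```

View pics/k3d.png

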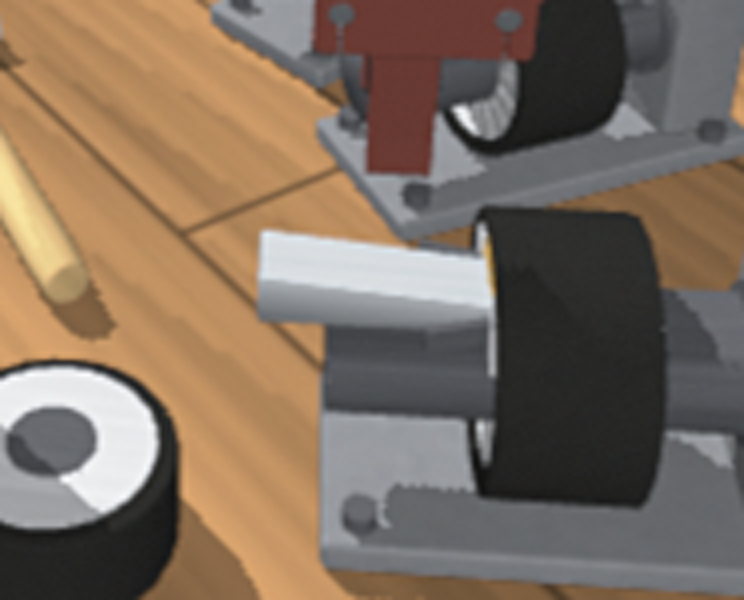

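```bash
python3 - <<'E'
from h import *
i=3
push(i); push2(i); back(i); goto_joints([.995,.359,1.51,0,1.272,-.115])
c=zoom("top","k3g",hub(i,0,0,0),60,5); cv2.imwrite("pics/all_t.png",c["image"])
for j in(1,2,3): print(keyends(j,c))
d=np.array(save("side","all_s")["image"])
st("x")
E
```

```text
dn False t 70.78 pos [ 0.3207 -0.2734  0.0972] F [-0.9  0.4  0. ] gap 0.0011
push -0.105 False t 71.43 pos [ 0.3362 -0.2853  0.0969] F [ 0.1 -0.5 -0.9] gap 0.0007
push -0.095 False t 71.83 pos [ 0.3445 -0.2918  0.097 ] F [-0.3 -0.6  1. ] gap 0.0003
push -0.085 False t 72.23 pos [ 0.3528 -0.2983  0.0971] F [-0.  -0.4  0.1] gap 0.0006
push -0.075 False t 72.63 pos [ 0.3608 -0.3046  0.0971] F [-0.7  0.7 -0.4] gap 0.0005
push -0.065 False t 73.03 pos [ 0.3687 -0.3107  0.0971] F [0.6 0.4 0.3] gap 0.0006
push -0.055 False t 73.43 pos [ 0.3741 -0.3143  0.0967] F [-5.3  4.   4.8] gap 0.0007
push -0.045 False t 73.83 pos [ 0.3804 -0.3188  0.0963] F [-8.9  7.2  8.3] gap 0.0001
push -0.041 False t 74.08 pos [ 0.3826 -0.3203  0.096 ] F [-10.4   8.6   8.5] gap 0.0003
x -0.038 act -0.0451 False t 74.33 pos [ 0.3842 -0.3214  0.0959] F [-11.9   9.3   9.8] gap 0.0004
x -0.035 act -0.0428 False t 74.58 pos [ 0.386  -0.3227  0.0957] F [-12.7  10.   10.9] gap 0.0003
x -0.032 act -0.0405 False t 74.83 pos [ 0.3879 -0.3241  0.0956] F [-13.8  11.7  12.3] gap 0.0003
{'front': (array([-0.027 , -0.0007]), array([-0.0141,  0.0113])), 'rear': (array([0.07  , 0.0905]), array([-0.0145,  0.0105]))}
{'front': (array([-0.0266, -0.0003]), array([-0.0143,  0.0122])), 'rear': (array([0.0699, 0.0908]), array([-0.0139,  0.0118]))}
{'front': (array([-0.0271, -0.001 ]), array([-0.0135,  0.0132])), 'rear': (array([0.0743, 0.0899]), array([-0.014 ,  0.0124]))}
x t 79.08 pos [0.2677 0.5374 0.2227] F [ 0.8  0.2 -0.1] gap 0.0002
```

View pics/all_t.png

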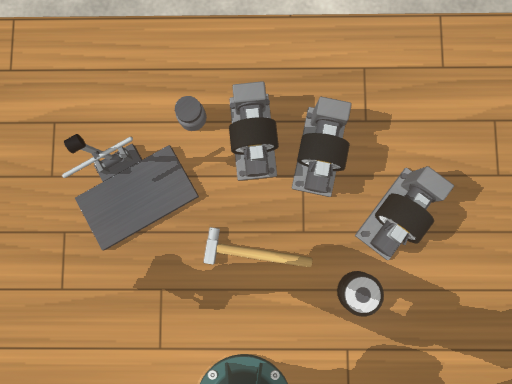

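View pics/all_s.png

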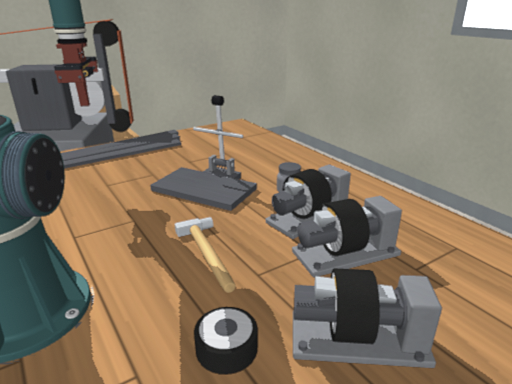

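```bash
python3 - <<'E'
from h import *
c=capture("top"); W=cloud(c)
k=(W[...,2]>.225)&(W[...,2]<.28)&(c["image"].max(-1)<80)&(W[...,1]>.1)&(W[...,1]<.45)&(W[...,0]>.4)
q=W[k]; print(len(q),q.mean(0),q.max(0)[2],tojig(q.mean(0)),spot_in("top","finger_handle")[:2])
s=capture("side")
for th in(1.45,1.5,1.55,1.6): print(th,proj(c,grip_angle_pos(th)),proj(s,grip_angle_pos(th)),grip_angle_pos(th))
print(spot_in("side","finger_handle")[:2])
g=grip_angle_pos(1.5)-[0,0,.019]; print(inverse_kinematics(g+[0,0,.08],qdown(JY-np.pi/2)))
E
```

```text
257 [0.57808831 0.30860655 0.24891715] 0.25557944679002276 [ 0.09132593 -0.00122305] [{'xy': [95.9, 149.0], 'conf': 0.96}]
1.45 [[ 78.10336363 148.00418381]] [[215.45259192 101.23441943]] [0.57116582 0.30609523 0.23933054]
1.5 [[ 75.7052643  143.66990195]] [[217.25761111 100.31230898]] [0.57941897 0.31076464 0.23989038]
1.55 [[ 73.42878709 139.39331279]] [[219.04972733  99.56850497]] [0.58768615 0.31544198 0.23997559]
1.6 [[ 71.28388976 135.19368517]] [[220.82373093  99.00177176]] [0.59594671 0.32011558 0.23958597]
[{'xy': [222.5, 131.3], 'conf': 0.79}]
[ 3.87309727e-01  3.88982559e-01  1.26943524e+00 -4.44089210e-16
  1.48317485e+00  1.44323392e+00]
```

```bash
python3 - <<'E'
from h import *
q=qdown(JY-np.pi/2); n=np.array([-np.sin(JY),np.cos(JY),0])
move_gripper(.05)
g=grip_angle_pos(1.5)-[0,0,.019]
move_ptp(g+[0,0,.10],q); r=servo_line(g,q,rate=.08,contact_N=8); st(f"d {r}")
move_gripper(.02); st("grip")
if not r and abs(current_finger_gap()-.028)<.003:
    for th in np.append(np.arange(1.4,0,-.1),[0,-.04]):
        servo_line(grip_angle_pos(th)-[0,0,.019],q,rate=.12)
        F=np.array(current_force()); print(round(th,2),F.round(1),round(current_finger_gap(),4))
        if np.linalg.norm(F)>40 or current_finger_gap()<.024: print("stop");break
    save("side","fd"); st("end")
E
```

```text
d False t 83.06 pos [0.5799 0.3109 0.2216] F [ 0.3 -0.2 -0.1] gap 0.0499
grip t 83.53 pos [0.5782 0.313  0.2212] F [-4.4  5.9  2.3] gap 0.0279
1.4 [-4.8  5.2  3.6] 0.0279
1.3 [-6.9  5.7  2.3] 0.0276
1.2 [-6.   4.4  2.7] 0.0276
1.1 [-6.8  4.2  2.1] 0.0279
1.0 [-6.6  4.   1.1] 0.0277
0.9 [-6.3  4.6  0.7] 0.0277
0.8 [-5.3  4.3 -1. ] 0.028
0.7 [-5.4  5.7 -1.9] 0.028
0.6 [-5.   5.3 -2. ] 0.0277
0.5 [-5.6  5.9 -3.2] 0.0281
0.4 [-4.3  6.4 -3.1] 0.0277
0.3 [-5.2  6.7 -2.7] 0.0279
0.2 [-4.1  7.  -2.8] 0.0279
0.1 [-4.8  7.9 -3.1] 0.0279
0.0 [-4.1  7.6 -3. ] 0.0276
-0.04 [-5.1  9.1 -2.7] 0.0278
end t 88.46 pos [0.4178 0.2214 0.0299] F [-4.6  8.2 -3.2] gap 0.028
```

View pics/fd.png

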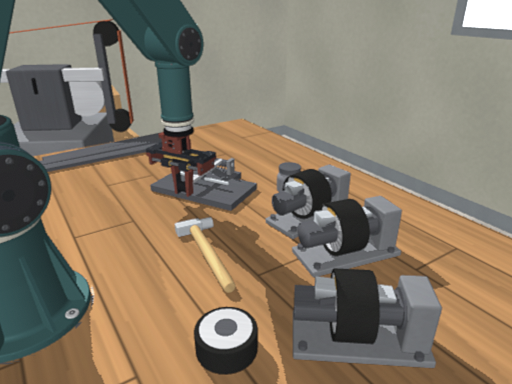

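```bash
python3 - <<'E'
from h import *
q=qdown(JY-np.pi/2)
move_gripper(.054); p=np.array(current_position()); servo_line(p+[0,0,.15],q,rate=.12); st("up")
goto_joints([.995,.359,1.51,0,1.272,-.115]); sleep(.5)
c=capture("top"); 
for j in(1,2,3): print(keyends(j,c))
cv2.imwrite("pics/end_t.png",c["image"]); s=zoom("side","end_z",jig(0,0,.03),45,6)
T=np.load("top0.npz"); S=np.load("side0.npz")
for nm in("hammer","paste","spare"): print(nm,[ (np.round(d["xy"],1),round(d["conf"],2)) for d in spot_in("top",nm)[:1]])
W=cloud(c); k=(c["image"].max(-1)<60)&(abs(W[...,0]-.415)<.04)&(abs(W[...,1]-.22)<.04)&(W[...,2]>.025)
print("handle",W[k].mean(0),np.percentile(W[k][:,2],95),current_clock())
for th in(-.12,0,.05): print(proj(c,grip_angle_pos(th)),proj(s,grip_angle_pos(th)))
E
```

```text
up t 90.47 pos [0.4193 0.2201 0.1798] F [ 0.9 -0.8 -0.5] gap 0.054
{'front': (array([-0.0269, -0.0009]), array([-0.0139,  0.0113])), 'rear': (array([0.0704, 0.0906]), array([-0.0145,  0.0105]))}
{'front': (array([-0.0266, -0.0009]), array([-0.0143,  0.0124])), 'rear': (array([0.0704, 0.0909]), array([-0.014 ,  0.0118]))}
{'front': (array([-0.0271, -0.0011]), array([-0.0139,  0.013 ])), 'rear': (array([0.0746, 0.0901]), array([-0.0137,  0.0121]))}
hammer [(array([244.7, 253.1]), 0.91)]
paste [(array([188.8, 114. ]), 0.7)]
spare [(array([355.7, 296.6]), 0.84)]
handle [0.42131055 0.21889039 0.04397696] 0.047865131471336614 92.5667
[[151.29965367 228.09531586]] [[184.25961692 191.40375792]]
[[148.69587784 228.27311342]] [[183.4362556  183.79631803]]
[[147.40864866 228.04724562]] [[183.272143  180.4715676]]
```

View pics/end_t.png

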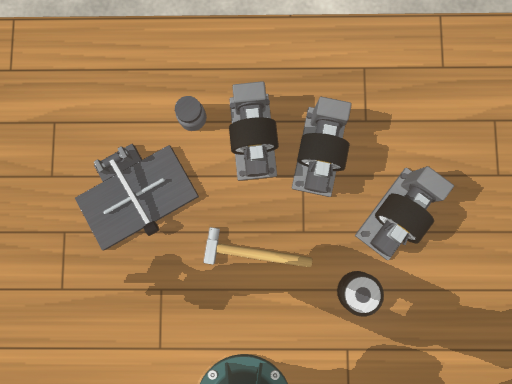

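View pics/end_z.png

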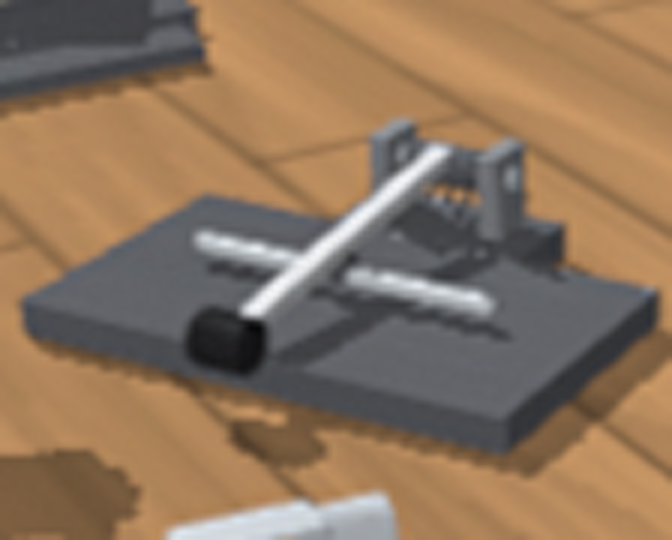

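```bash
python3 -c "
from bench import *
close_job(); print(current_clock())"
```

```text
the job is handed in; nothing more can be done
the job is handed in; nothing more can be done
```

I lifted the hold-down finger until it stayed up with all three keys still on the bed. I then drove one key into each wheel, thin end first, swung the finger down again and handed the job in at about 93 s.

- **Keys:** In the last top picture each key's centre is about 31 mm past its mouth and about 1 to 2 mm off the keyway's middle. They had been driven with about 16 to 19 N along the shaft. The shoe lift cannot be read directly. From the travel it should be about 2 mm, against the 1.2 mm needed.
- **Finger:** The grip's top is at 48 mm, which matches about -0.12 rad, fully down on the empty bed.
- **Bystanders:** The hammer and jar show where they were at the start. The network's point for the spare wheel was about 5 px off its first reading, but in the picture the wheel has not moved.
- **Robot:** The arm is back at its start pose, clear of everything.
- **Disturbances:** I saw no key knocked aside and no grip slackening. No check failed.

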